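# Bring the parcel tape round to the front of the locking supplies carousel

## Task

The next roll of brown parcel tape has to stand ready for the tape gun: push the carousel's lock bolt out by its black knob, push the tray round by the divider ends on its rim until the compartment with the large roll of parcel tape stands at the front, by the grey pointer, then push the knob fully home again so that the tray is locked there. Do not touch or lift what lies in the tray, and leave the other things on the bench where they are.

Things in the scene. Friction and masses are not known exactly. Their poses are not given: they have to be found in the camera images.
- carousel_base: Grey base of a rotating supplies carousel, fixed. Origin on the bench, on the tray's vertical turning axis; z up. Its front is its -x side, turned to the robot within about 0.3 rad; a grey wedge (36 mm high, radius 160 to 182 mm) points at it. Angles: counter-clockwise from above from its +x; 180 degrees is the front. The lock is at 252 degrees (right, a little to the front).
- tray_top (a point): On the axis, on the floor of the tray, 40 mm above the bench. Round dark steel tray 308 mm across, 10 mm thick, five compartments 72 degrees apart, one centred on the front when locked, closed outside by a ring wall 22 mm high (radius 115 to 118.5 mm). Outside it the rim is bare, with a V notch (34 mm wide, 20 mm deep) amid each compartment. Hub: radius 19 mm, top 98 mm above the bench.
- divider_end (a point): Top of the outer end of one of the five radial dividers (5 mm thick, all alike, 72 degrees apart, midway between compartment centres): radius 136 mm, 75 mm above the bench, at 216 degrees when the tray joint reads 0. Inside the ring wall dividers are 45 mm high; across the bare rim (radius 119 to 152 mm) they are upright ends 35 mm high, for a fingertip over the rim to push sideways.
- tray (a joint): Turn of the tray, rad, counter-clockwise from above, about 0 at the start; with the bolt out it turns freely either way, a full turn and more. Drag about 0.12 N m (0.9 N at the rim): it stops within a few degrees when no longer pushed. The bolt enters only near a multiple of 1.2566 rad (72 degrees), within about 0.08 rad, and centres the tray to about 0.02 rad.
- bolt (a joint): How far the steel lock bolt (14 mm thick, round nose) is drawn out, m: 0 is fully home in a notch (tray locked, as at the start), 0.030 fully out; from 0.021 the tray turns freely. It slides level on the radial line at 252 degrees, away from the tray's axis as the value grows; friction about 2 N, no spring, stays where left. Drawn, it reaches to radius 315 mm.
- knob_top (a point): Centre of the top of the bolt's upright black knob (18 mm across), 79 mm above the bench, free from 48 mm up. Its axis is 212 mm from the tray's axis when home, 242 mm when out. Between rim and home knob are 49 mm, filled only by a guide up to 48 mm high; outside the knob there is likewise only a guide up to 48 mm high. Axes are those of the base.
- parcel_tape: The wanted thing: large roll of brown parcel tape lying flat in its own compartment, 78 mm across, 36 mm high. Origin at the centre of its underside, 74.5 mm from the tray's axis, on the compartment's middle line to about 3 mm. It is in any compartment but the front one at the start. Loose, it rides with the tray.
- small_white_tape: Small roll of white tape, 48 mm across, 19 mm high, in another compartment of the tray; origin at the centre of its underside. Not to be touched.
- staple_box: Small kraft carton of staples with a pale band, 52x38x30 mm, in another compartment of the tray; origin at the centre of its underside. Not to be touched.
- sticky_pad: Pad of sticky notes, 50x50x18 mm, in another compartment of the tray; origin at the centre of its underside. Not to be touched.
- card_stack: Low stack of white cards with a kraft band, 52x70x28 mm, in the compartment that faces the front at the start; origin at the centre of its underside. Not to be touched.
- picture_book: Thick green picture book lying flat on the left, 330x236x33 mm; bystander, origin at the centre of its underside.
- tape_gun: Hand tape dispenser lying on the right, 184x168x62 mm; bystander, origin at the centre of its underside.
- marker_cup: Black pen cup at the right rear, 76 mm across, 97 mm high; bystander, origin at the centre of its underside.
- scale_carton: Small kraft carton standing at the left rear, 68x166x118 mm; bystander, origin at the centre of its underside.
- tape_measure: Black tape measure at the left front, 66x78x37 mm; bystander, origin at the centre of its underside.
- box_cutter: Black box cutter lying at the right front, 28x168x20 mm; bystander, origin at the centre of its underside.
Not all that is in view belongs to the job. Leave any green or yellow look-alike of the parcel_tape alone.

How it is judged:
On the way, in this order (a step that is already met when the one before it is completed fails the run):
1. the lock bolt is pushed out, clear of the tray (value of joint bolt above 0.02 m), for 0.1 s.
2. with the bolt still out, the parcel tape's compartment faces the front (x of parcel_tape in the frame of carousel_base below -0.055 m and y of parcel_tape in the frame of carousel_base between -0.012 and 0.012 m and value of joint bolt above 0.018 m), for 0.2 s.
At the end, for the whole second after the job is handed in: The parcel tape lies flat in its compartment at the front of the carousel (in the base's frame its centre is at x below -55 mm and within 12 mm of the front line), the lock bolt is home to within 3 mm, and the tray is at rest (x of parcel_tape in the frame of carousel_base below -0.055 m and y of parcel_tape in the frame of carousel_base between -0.012 and 0.012 m and value of joint bolt below 0.003 m and height (world z) of parcel_tape between 0.034 and 0.046 m and angle between parcel_tape's own z axis and vertical below 0.1 rad and velocity of joint tray between -0.03 and 0.03 rad/s); the robot touches nothing.
It fails at once if something in the tray is touched by the robot (more than 1 N) (contact force between any of the fingers, the arm and parcel_tape above 1 N or contact force between any of the fingers, the arm and small_white_tape above 1 N or contact force between any of the fingers, the arm and staple_box above 1 N or contact force between any of the fingers, the arm and sticky_pad above 1 N or contact force between any of the fingers, the arm and card_stack above 1 N).
It fails at once if something in the tray is lifted more than 12 mm (height (world z) of any of parcel_tape, small_white_tape, staple_box, sticky_pad, card_stack above 0.052 m).
It fails at once if a thing on the bench is moved more than 20 mm (distance of any of picture_book, marker_cup, scale_carton, tape_measure, box_cutter from where it was at the start of the episode above 0.02 m).
It also fails if it takes over 72 s, if anything falls off the work surface, if the arm or the gripper's body presses on something with over 40 N, if the wrist force passes 120 N, or if a joint passes its speed limit or range.

## Robot

A 6-joint arm with a two-finger parallel gripper is mounted at the origin on a cart in front of the work surface, level with it; the furniture and walls round the work are solid. World frame = base frame: x ahead of the robot, y to its left, z up, the work surface at z = 0. Lengths are in m, angles in rad, forces in N, time in s.
With the tool pointing down it reaches from about 0.25 to 0.775 m from the base axis. Payload 4 kg.
Tool frame: the origin (TCP) lies midway between the tips of the shut fingers; the grasp point (between the pads) lies 19 mm behind it (grip_point_offset is the distance from the TCP to the grasp point, in m); z points along the fingers, y is the line along which they close (so a half turn about z gives the same grasp; the last joint's range is limited). The gripper opens to 85 mm and grips with 20 to 120 N. Pads are 22 mm wide; open, the fingers measure 114 mm over their backs; the gripper's body (76 mm by 85 mm) begins 54 mm behind the grasp point. The pads swing forward as they close: fully open they stand 13 mm farther back than shut.
Start: joints at [-1.248, 0.087, 1.371, -0, 1.684, -0.103], TCP at [0.227, -0.501, 0.204] pointing down, gripper open.
Joint ranges: [-3.1, 3.1], [-0.76, 2.03], [0.27, 2.55], [-1.08, 4.22], [0.17, 2.65], [-2.57, 2.57]. Speed limits (rad/s): [2.79, 2.79, 3.14, 3.14, 3.14, 3.14].

## Interface

Orientations are given as a unit quaternion [x, y, z, w].
In Python, from cell import * gives the robot as it stands. The module is installed in compiled form; this text tells all that it offers.
- The arm moves only by the tool arm_command, never from a script. Its argument "deltas" is a list of rows, each a list of 7 numbers: the shift along the tool's x, y, z in a scale on which 1.0 is 60 cm, then the turn, a rotation vector about the tool's x, y, z in normalised numbers (1 is 180 degrees), then the opening, from 0 (shut) to 1 (fully open). In form: [[x, y, z, wx, wy, wz, grip], ...]. A call has 1 to 10 rows; each row is the pose to reach, as a shift and turn from the pose commanded when the call began, along the tool's axes at that moment; what a row does not reach only later rows make up. A row lasts 1/12 s, in which the tool goes at most 41.7 mm and 7.16 degrees, less where a joint would pass 70% of its speed; a pose out of reach is approached as far as the arm can. A shift or turn number past 1, either way, is cut back to 1. A call with a gripper value outside its range is refused whole. The fingers move at their own pace and stop on an object; "force" is the grip in N (left out, the last holds). Time passes only in rows, so rows that repeat a pose let the fingers close. It gives the time, the measured TCP pose, the force, the opening and the grip force at its end, in the units of the state.
- get_state(): the state, without advancing time (a new reading comes with each control period).
- camera(name): name is "scene" or "side" or "wrist"; returns (picture, depth): 384x512x3 uint8, blue, green, red; 384x512 float32, m along the optical axis (not along the pixel's ray), 0 where there is no reading.
- camera_model(name): a dict with "fx", "fy", "cx", "cy" (pixels), "eye" and "orientation" of the camera in the world; the wrist camera has in their place "T_tool_cam" (4x4, takes a point from camera to tool coordinates, whose origin is the TCP and whose axes are the flange's). Camera axes: x right, y up, looking along -z (the intrinsics and any distortion apply to the point x, -y, -z); pixel columns grow to the right and rows downward; lengths in m; the calibration is good to about 2 mm. A picture is of the moment at which its call begins: read the wrist's pose just before it. camera_model takes no time and is no camera call.
- finish_job(): hands the job in; it is judged then, once.
The state is a dict: "time_s": time; "q": joint angles; "qvel": joint speeds; "effort": joint torques, N m; "eef_pos": TCP position; "tool_rot": TCP orientation; "ft_force": force on the tool from outside, world axes, zero at the start; "moment": the same for the moment, N m; "finger_gap": finger opening in m; "grasp_force": force on a finger pad.
Only numpy, scipy, OpenCV 4.12 (cv2) and the standard library are available. Lean on these libraries where they do the work, as an engineer would, in place of code of your own. Each camera call takes 0.05 s, during which the arm holds its last target. There are 200 camera calls.

## Working session

There is one attempt and no reset: what is moved stays moved. The work goes in short steps, Python scripts to look and compute and a tool call to move; the robot and the scene stay as the last step left them, time stands still between calls to the robot, and variables do not carry over. Pictures are saved under pics/ and viewed, at most 10 in all, crops included, and the job is handed in when it is done.

Besides the shell and the picture viewer there is one more tool, called after "Request:" by a JSON object that holds its "name" and its "arguments", one argument or row to a line. arm_command: Moves the arm, as the interface text tells. Its arguments: {"type":"object","properties":{"deltas":{"type":"array"},"force":{"type":"number"}},"required":["deltas"]}

```bash
mkdir -p pics; cat > h.py <<'E'
from cell import *
import numpy as np, cv2
from scipy.spatial.transform import Rotation as R
def pts(name):
    img,d=camera(name); m=camera_model(name)
    v,u=np.indices(d.shape)
    c=np.stack([(u-m["cx"])/m["fx"]*d,-(v-m["cy"])/m["fy"]*d,-d],-1)
    o=np.array(m["orientation"]); Rm=R.from_quat(o).as_matrix() if o.size==4 else o
    return img,d,c@Rm.T+np.array(m["eye"])
E
python3 - <<'E'
from h import *
for n in("scene","side"):
    img,d,P=pts(n); cv2.imwrite(f"pics/{n}0.png",img); np.savez(f"{n}0.npz",img=img,d=d,P=P)
    print({k:v for k,v in camera_model(n).items()})
s=get_state(); print(s["eef_pos"],s["tool_rot"],s["time_s"],s["ft_force"])
E
```

```text
{'fx': 420.25865637580074, 'fy': 420.25865637580074, 'cx': 259.4753828151812, 'cy': 191.7249598838745, 'eye': array([-0.30598671,  0.52361194,  1.09380288]), 'orientation': array([-0.17142379,  0.34844064,  0.82155154, -0.41743989])}
{'fx': 468.69155202995034, 'fy': 468.69155202995034, 'cx': 250.30402123475056, 'cy': 186.6226791634419, 'eye': array([0.45763657, 1.14173781, 1.04455816]), 'orientation': array([-0.01092049,  0.43375806,  0.90090167, -0.01052993])}
[ 0.2270285  -0.50040496  0.20284713] [ 9.77419241e-01  2.11306906e-01 -1.02298088e-04 -1.00438637e-03] 0.1 [ 0.0511836  -1.0238977   1.09908921]
```

View pics/scene0.png

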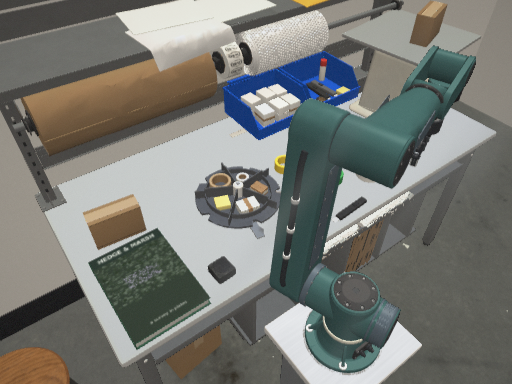

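View pics/side0.png

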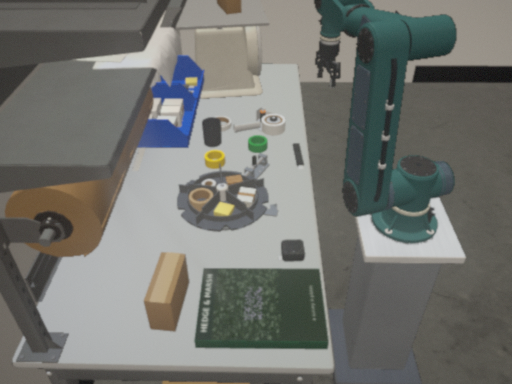

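The scene picture shows the carousel at about (238,197) with its pointer at (257,229) and the brown roll at (220,180). In the side picture the carousel is at about (222,200), the pointer tip at (275,210), the roll at (201,198) and the lock near (256,162).

```bash
python3 - <<'E'
from h import *
for n,(u0,u1,v0,v1) in (("scene",(185,285,155,245)),("side",(165,285,140,235))):
    z=np.load(n+"0.npz"); P=z["P"][v0:v1,u0:u1]; img=z["img"][v0:v1,u0:u1]
    X=P.reshape(-1,3); C=img.reshape(-1,3).astype(int)
    cand=X[(X[:,2]>.09)&(X[:,2]<.105)]; h=np.median(cand,0); print(n,"hub",h,len(cand), cand.std(0))
    hsv=cv2.cvtColor(img,cv2.COLOR_BGR2HSV).reshape(-1,3)
    rel=X[:,:2]-h[:2]; r=np.hypot(*rel.T); a=np.degrees(np.arctan2(rel[:,1],rel[:,0]))%360
    m=(r>.12)&(r<.15)&(X[:,2]>.062)&(X[:,2]<.085)
    print("div",np.histogram(a[m],36,(0,360))[0])
    m=(r>.155)&(r<.19)&(X[:,2]>.012)&(X[:,2]<.045)&(abs(a-180)<50); print("wedge a",np.median(a[m]),m.sum(),X[m].mean(0))
    m=(r>.19)&(r<.26)&(X[:,2]>.055)&(X[:,2]<.10); print("knob",m.sum(),np.median(X[m],0) if m.any() else 0, np.median(a[m]) if m.any() else 0, np.median(r[m]) if m.any() else 0)
    m=(r>.03)&(r<.115)&(X[:,2]>.065)&(X[:,2]<.085)&(hsv[:,0]>5)&(hsv[:,0]<22)&(hsv[:,1]>60); print("tape",m.sum(),X[m].mean(0),np.degrees(np.arctan2(*(X[m].mean(0)-h)[[1,0]]))%360)
    k=5; cv2.imwrite(f"pics/{n}c.png",cv2.resize(img,None,fx=k,fy=k,interpolation=cv2.INTER_CUBIC))
E
```

```text
scene hub [ 0.59193063 -0.05235586  0.09217469] 33 [0.0080834  0.00664805 0.0021642 ]
div [ 0  0  0  0  0  8 19  0  0  0  0  0  0 15  0  0  0  0  0  0 25  0  0  0
  0  0  0 19  0  1  0  0  0  0 13  1]
wedge a 171.42565727302434 43 [ 0.41949287 -0.02645645  0.02816544]
knob 0 0 0 0
tape 296 [ 0.60650701 -0.06296431  0.07095928] 323.9534845708246
side hub [ 0.59425934 -0.05305067  0.0922077 ] 42 [0.00909698 0.00727692 0.0030238 ]
div [ 0  0  0  0  0  0 28  0  0  0  0  0  0 30  0  0  0  0  0  0 30  1  0  0
  1  0  0  6  2  0  0  0  1  0 25  8]
wedge a 169.7613547283524 52 [ 0.42621097 -0.02259695  0.02829296]
knob 36 [ 0.49388091 -0.23830867  0.07340793] 241.55030577504255 0.21056594673065476
tape 353 [ 0.62053979 -0.05664487  0.07264105] 352.2123661702625
```

View pics/sidec.png

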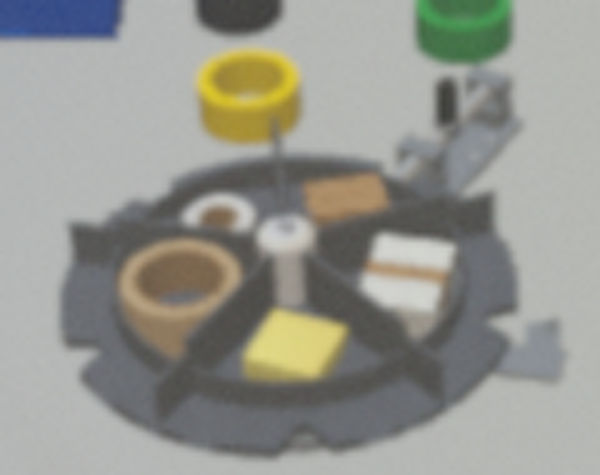

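View pics/scenec.png

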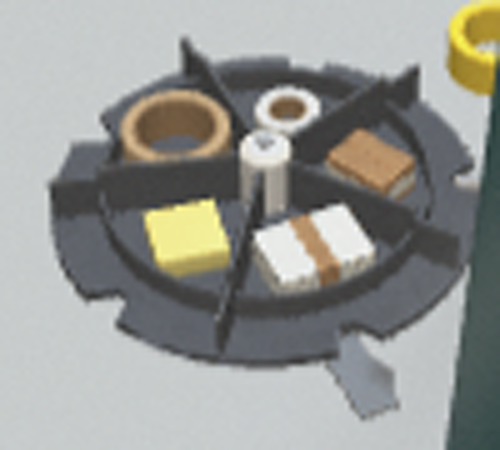

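The crops show the dividers, the pointer and the black knob (side, about (254,160) full-frame). The roll is two compartments clockwise of the front, so it needs +144°. Next I fit the axis and yaw.

```bash
cat >> h.py <<'E'
from scipy.optimize import least_squares
def fit(views, c0=(.595,-.054), a0=np.radians(62)):
    """5-fold fit of divider ends -> centre, divider angle"""
    X=np.vstack([P.reshape(-1,3) for P in views])
    r=np.hypot(X[:,0]-c0[0],X[:,1]-c0[1]); X=X[(r>.124)&(r<.158)&(X[:,2]>.058)&(X[:,2]<.085)]
    def f(p):
        d=X[:,:2]-p[:2]; a=np.arctan2(d[:,1],d[:,0])-p[2]
        s=np.radians(72); a=(a+s/2)%s-s/2
        return np.hypot(*d.T)*np.sin(a)
    q=least_squares(f,[*c0,a0],loss="soft_l1",f_scale=.002)
    return q.x[:2],np.degrees(q.x[2]),len(X),np.median(abs(q.fun))
E
python3 - <<'E'
from h import *
V={n:np.load(n+"0.npz")["P"] for n in("scene","side")}
for k in (["scene"],["side"],["scene","side"]): print(k,fit([V[n] for n in k]))
c,a,_,_=fit(list(V.values()))
for n in V:
    X=V[n].reshape(-1,3); z=np.load(n+"0.npz"); d=X[:,:2]-c; r=np.hypot(*d.T)
    print(n,"tray floor rim z",np.median(X[(r>.125)&(r<.14)][:,2]))
X=V["side"].reshape(-1,3); d=X[:,:2]-c; r=np.hypot(*d.T); b=np.degrees(np.arctan2(d[:,1],d[:,0]))%360
m=(r>.19)&(r<.24)&(abs(b-242)<8)&(X[:,2]>.055)&(X[:,2]<.1); print("knob",X[m].mean(0),r[m].mean(),b[m].mean(), X[m][:,2].max())
print("front by div",a+72*2-36)
E
```

```text
['scene'] (array([ 0.59378001, -0.05499075]), np.float64(61.93595064186884), 113, np.float64(0.0012902067810084635))
['side'] (array([ 0.59466055, -0.05498855]), np.float64(61.71229877788912), 151, np.float64(0.0017266919038942466))
['scene', 'side'] (array([ 0.59426202, -0.05495268]), np.float64(61.79394754511028), 264, np.float64(0.001567420677334039))
scene tray floor rim z 0.03859219713280415
side tray floor rim z 0.04097814539332911
knob [ 0.49390619 -0.2398164   0.07176421] 0.21040816741783208 241.49900244238026 0.08216573644728775
front by div 169.79394754511029
```

Careful with the scale: shifts go in shares of 60 cm and turns go in shares of 180 degrees. That gives: 37.5 cm / 60 = 0.625, -14.5 cm / 60 = -0.2417, -37.4 degrees / 180 = -0.2078.

Request:
{"name": "arm_command", "arguments": {
  "deltas": [
    [0.0625, -0.0242, 0, 0, 0, -0.0278, 0],
    [0.125, -0.0483, 0, 0, 0, -0.0556, 0],
    [0.1875, -0.0725, 0, 0, 0, -0.0833, 0],
    [0.25, -0.0967, 0, 0, 0, -0.1111, 0],
    [0.3125, -0.1208, 0, 0, 0, -0.1389, 0],
    [0.375, -0.145, 0, 0, 0, -0.1667, 0],
    [0.4375, -0.1692, 0, 0, 0, -0.1944, 0],
    [0.5, -0.1933, 0, 0, 0, -0.2078, 0],
    [0.5625, -0.2175, 0, 0, 0, -0.2078, 0],
    [0.625, -0.2417, 0, 0, 0, -0.2078, 0]
  ]
}}

```text
time_s: 0.93
eef_pos: [0.5096, -0.2121, 0.2034]
tool_rot: [0.858, 0.514, -0.0, -0.0]
ft_force: [0.2, -0.5, -0.1]
finger_gap: 0.0
grasp_force: 0.0
```

Request:
{"name": "arm_command", "arguments": {
  "deltas": [
    [0, 0, 0, 0, 0, 0, 0],
    [0, 0, 0, 0, 0, 0, 0]
  ]
}}

```text
time_s: 1.1
eef_pos: [0.5095, -0.2121, 0.2029]
tool_rot: [0.857, 0.515, -0.001, -0.001]
ft_force: [-0.7, 0.6, 0.0]
finger_gap: 0.0001
grasp_force: 0.0
```

In the tool's units: 14.5 cm / 60 = 0.2417, 13 cm / 60 = 0.2167.

Request:
{"name": "arm_command", "arguments": {
  "deltas": [
    [0, 0, 0.0583, 0, 0, 0, 0],
    [0, 0, 0.1167, 0, 0, 0, 0],
    [0, 0, 0.175, 0, 0, 0, 0],
    [0, 0, 0.2167, 0, 0, 0, 0],
    [0, 0, 0.2417, 0, 0, 0, 0],
    [0, 0, 0.2417, 0, 0, 0, 0]
  ]
}}

```text
time_s: 1.6
eef_pos: [0.5044, -0.2136, 0.0536]
tool_rot: [0.859, 0.513, -0.003, -0.004]
ft_force: [-0.3, -0.0, -0.1]
finger_gap: -0.0
grasp_force: 0.0
```

Request:
{"name": "arm_command", "arguments": {
  "deltas": [
    [-0.01, 0, 0, 0, 0, 0, 0],
    [-0.02, 0, 0, 0, 0, 0, 0],
    [-0.0283, 0, 0, 0, 0, 0, 0],
    [-0.0367, 0, 0, 0, 0, 0, 0],
    [-0.045, 0, 0, 0, 0, 0, 0],
    [-0.0533, 0, 0, 0, 0, 0, 0],
    [-0.0617, 0, 0, 0, 0, 0, 0],
    [-0.0667, 0, 0, 0, 0, 0, 0],
    [-0.07, 0, 0, 0, 0, 0, 0],
    [-0.07, 0, 0, 0, 0, 0, 0]
  ]
}}

```text
time_s: 2.43
eef_pos: [0.4887, -0.2513, 0.0589]
tool_rot: [0.858, 0.513, -0.0, 0.0]
ft_force: [-0.1, -0.1, 0.8]
finger_gap: -0.0
grasp_force: 0.0
```

In the tool's units: -0.6 cm / 60 = -0.01, -0.3 cm / 60 = -0.005.

Request:
{"name": "arm_command", "arguments": {
  "deltas": [
    [-0.005, 0, 0, 0, 0, 0, 0],
    [-0.01, 0, 0, 0, 0, 0, 0],
    [-0.01, 0, 0, 0, 0, 0, 0]
  ]
}}

```text
time_s: 2.68
eef_pos: [0.4859, -0.2566, 0.0589]
tool_rot: [0.858, 0.513, -0.0, 0.0]
ft_force: [-0.1, 0.5, 0.1]
finger_gap: -0.0003
grasp_force: 0.0
```

In the tool's units: -11 cm / 60 = -0.1833, -8 cm / 60 = -0.1333.

Request:
{"name": "arm_command", "arguments": {
  "deltas": [
    [0.025, 0, 0, 0, 0, 0, 0],
    [0.025, 0, -0.0667, 0, 0, 0, 0],
    [0.025, 0, -0.1333, 0, 0, 0, 0],
    [0.025, 0, -0.1833, 0, 0, 0, 0],
    [0.025, 0, -0.1833, 0, 0, 0, 0]
  ]
}}

```text
time_s: 3.1
eef_pos: [0.4969, -0.2451, 0.1779]
tool_rot: [0.858, 0.514, 0.004, 0.007]
ft_force: [0.6, -0.3, 1.6]
finger_gap: 0.0
grasp_force: 0.0
```

```bash
python3 - <<'E'
from h import *
img,d,P=pts("side"); cv2.imwrite("pics/s1.png",cv2.resize(img[110:240,150:300],None,fx=4,fy=4))
X=P.reshape(-1,3); D=X[:,:2]-[.594,-.055]; r=np.hypot(*D.T); b=np.degrees(np.arctan2(D[:,1],D[:,0]))%360
m=(r>.19)&(r<.28)&(abs(b-242)<5)&(X[:,2]>.06)&(X[:,2]<.09); print(m.sum(),X[m].mean(0) if m.any() else 0,r[m].mean(),b[m].mean())
print(get_state()["eef_pos"])
E
```

```text
33 [ 0.49380865 -0.24022506  0.07221242] 0.2106691504430856 241.57302058917324
[ 0.49567721 -0.24435607  0.17431134]
```

View pics/s1.png

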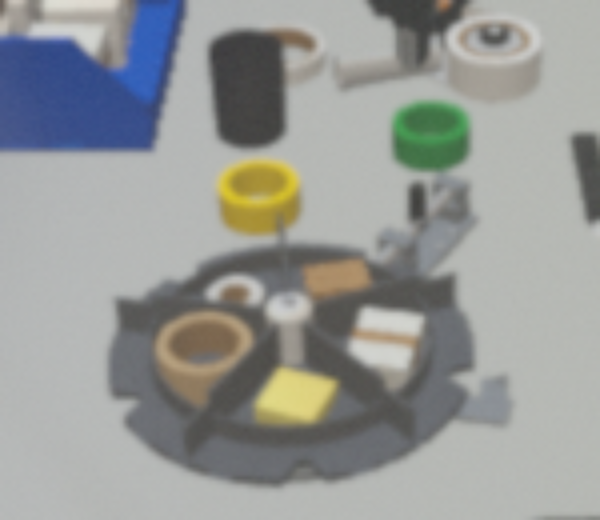

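The side crop shows the knob unmoved (crop (416,200)), and the force readings show no contact. I'll locate the gripper in the cameras to find out why.

```bash
python3 - <<'E'
from h import *
p=get_state()["eef_pos"]; print(p,get_state()["q"])
for n in("side","scene"):
    img,d,P=pts(n); m=camera_model(n)
    c=R.from_quat(m["orientation"]).inv().apply(p-m["eye"]); u=m["cx"]+m["fx"]*c[0]/-c[2]; v=m["cy"]-m["fy"]*c[1]/-c[2]
    print(n,"TCP proj",u,v,"depth there",d[int(v)-3,int(u)],"exp",-c[2],P[int(v)-3,int(u)])
    cv2.circle(img,(int(u),int(v)),4,(0,0,255),1); cv2.imwrite(f"pics/{n}2.png",img)
a=cv2.imread("pics/side2.png"); b=cv2.imread("pics/scene2.png")
w,_=camera("wrist"); cv2.imwrite("pics/m2.png",cv2.resize(np.vstack([np.hstack([a,b]),np.hstack([w,w*0])]),(800,600)))
E
```

```text
[ 0.49567721 -0.24435607  0.17431134] [-5.60611914e-01  9.25753818e-02  1.42344379e+00  3.85577083e-06
  1.61518592e+00 -6.87396752e-02]
side TCP proj 253.35257910752722 133.5389610094598 depth there 1.9653586 exp 1.6266465923273632 [ 0.50521705 -0.54218889  0.00471936]
scene TCP proj 299.07532887681657 159.44667923464735 depth there 0.7138149 exp 1.4309593305393093 [0.09730448 0.13823199 0.63931518]
```

View pics/m2.png

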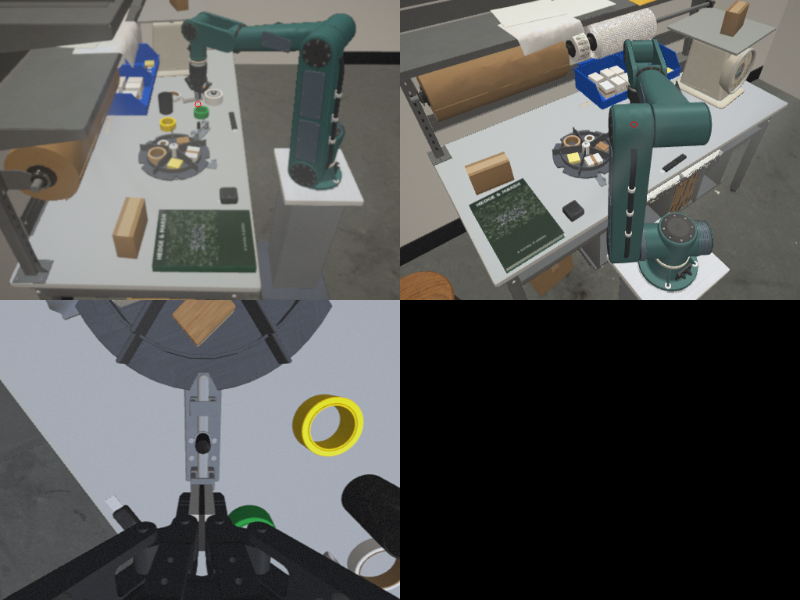

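The montage shows the gripper over the lock, with the knob still in the middle of the lock in the wrist view (203,440). I'll check by casting the wrist ray.

```bash
cat >> h.py <<'E'
def wrist():
    s=get_state(); img,d=camera("wrist"); m=camera_model("wrist"); T=np.eye(4)
    T[:3,:3]=R.from_quat(s["tool_rot"]).as_matrix(); T[:3,3]=s["eef_pos"]; T=T@np.array(m["T_tool_cam"])
    v,u=np.indices(d.shape); c=np.stack([(u-m["cx"])/m["fx"]*d,-(v-m["cy"])/m["fy"]*d,-d],-1)
    def proj(p):
        q=(np.linalg.inv(T)@np.r_[p,1])[:3]; return m["cx"]+m["fx"]*q[0]/-q[2],m["cy"]-m["fy"]*q[1]/-q[2]
    return img,d,c@T[:3,:3].T+T[:3,3],proj,s
E
python3 - <<'E'
from h import *
img,d,P,proj,s=wrist(); m=camera_model("wrist"); print({k:v for k,v in m.items() if k!="fx"})
print("tcp",s["eef_pos"],proj(s["eef_pos"]))
X=P.reshape(-1,3); D=X[:,:2]-[.594,-.055]; r=np.hypot(*D.T); b=np.degrees(np.arctan2(D[:,1],D[:,0]))%360
k=(r>.19)&(r<.27)&(abs(b-242)<5)&(X[:,2]>.07)&(X[:,2]<.088); print("knob top",k.sum(),X[k].mean(0),r[k].mean(),b[k].mean())
for q in ([.494,-.242,.079],[.4796,-.2683,.079]): print(q,proj(q))
for o in((0,0,0),(0,.015,0),(0,-.015,0),(.011,0,0),(-.011,0,0)):
    u,v=map(int,proj(s["eef_pos"]+R.from_quat(s["tool_rot"]).apply(o))); print(o,u,v,P[min(v,383),u])
for q in((.594,-.055,.098),): print("hub",proj(q))
k=(r<.019)&(X[:,2]>.09)&(X[:,2]<.11);print("hub",X[k].mean(0),k.sum())
cv2.imwrite("pics/w3.png",cv2.resize(img[150:],None,fx=1.5,fy=1.5))
E
```

```text
{'fy': 311.33677447983996, 'cx': 257.87531105374546, 'cy': 191.4854347485298, 'T_tool_cam': array([[ 9.29010723e-05,  9.51771371e-01,  3.06808163e-01,
         7.85874570e-02],
       [ 9.99999688e-01,  1.52408363e-04, -7.75595269e-04,
        -7.90620053e-04],
       [-7.84949502e-04,  3.06808139e-01, -9.51771059e-01,
        -1.69483639e-01],
       [ 0.00000000e+00,  0.00000000e+00,  0.00000000e+00,
         1.00000000e+00]])}
tcp [ 0.49260167 -0.2426226   0.16760151] (np.float64(258.9671852672137), np.float64(229.7653602078818))
knob top 334 [ 0.49316773 -0.24397032  0.07755664] 0.2142352814714214 241.91621679633332
[0.494, -0.242, 0.079] (np.float64(259.854305487482), np.float64(185.09838560131064))
[0.4796, -0.2683, 0.079] (np.float64(259.49203521443775), np.float64(217.20311280463676))
(0, 0, 0) 258 229 [ 0.46576105 -0.29122605  0.04598825]
(0, 0.015, 0) 284 229 [ 0.48277347 -0.32461114 -0.00048549]
(0, -0.015, 0) 233 229 [ 4.29680630e-01 -2.95841711e-01  1.88511239e-04]
(0.011, 0, 0) 258 212 [ 0.47377813 -0.27625718  0.04177684]
(-0.011, 0, 0) 258 246 [ 0.49742714 -0.23248849  0.20930007]
hub (np.float64(260.33316232158796), np.float64(-145.39130504425648))
hub [nan nan nan] 0<stdin>:10: RuntimeWarning: Mean of empty slice.
  ret = um.true_divide(
```

View pics/w3.png

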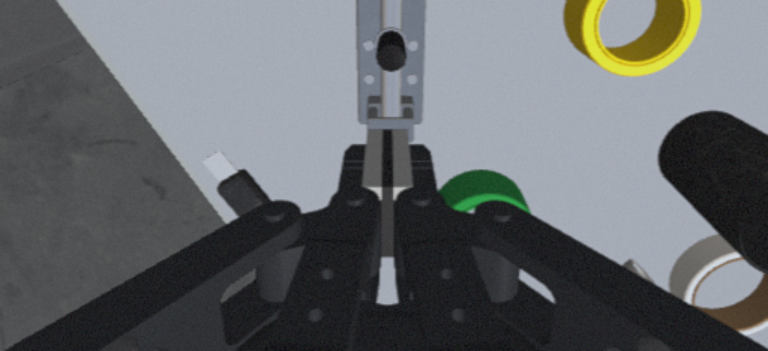

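In the tool's units: 11.4 cm / 60 = 0.19, 3.4 cm / 60 = 0.0567.

Request:
{"name": "arm_command", "arguments": {
  "deltas": [
    [0.0283, 0, 0, 0, 0, 0, 0],
    [0.0567, 0, 0, 0, 0, 0, 0],
    [0.0567, 0, 0.05, 0, 0, 0, 0],
    [0.0567, 0, 0.1, 0, 0, 0, 0],
    [0.0567, 0, 0.15, 0, 0, 0, 0],
    [0.0567, 0, 0.19, 0, 0, 0, 0],
    [0.0567, 0, 0.19, 0, 0, 0, 0],
    [0.0567, 0, 0.19, 0, 0, 0, 0],
    [0.0567, 0, 0.19, 0, 0, 0, 0]
  ]
}}

```text
time_s: 4.1
eef_pos: [0.5097, -0.2134, 0.0556]
tool_rot: [0.858, 0.513, 0.0, 0.0]
ft_force: [0.2, -0.2, 0.7]
finger_gap: -0.0
grasp_force: 0.0
```

In the tool's units: -2.4 cm / 60 = -0.04, -2 cm / 60 = -0.0333.

Request:
{"name": "arm_command", "arguments": {
  "deltas": [
    [-0.0067, 0, 0, 0, 0, 0, 0],
    [-0.0133, 0, 0, 0, 0, 0, 0],
    [-0.02, 0, 0, 0, 0, 0, 0],
    [-0.0267, 0, 0, 0, 0, 0, 0],
    [-0.0333, 0, 0, 0, 0, 0, 0],
    [-0.04, 0, 0, 0, 0, 0, 0]
  ]
}}

```text
time_s: 4.6
eef_pos: [0.4978, -0.2349, 0.0553]
tool_rot: [0.858, 0.513, 0.0, 0.0]
ft_force: [-1.4, -0.9, 0.0]
finger_gap: 0.0003
grasp_force: 0.0
```

```bash
python3 - <<'E'
from h import *
img,d,P,proj,s=wrist(); print(s["eef_pos"],s["ft_force"],s["tool_rot"])
X=P.reshape(-1,3); D=X[:,:2]-[.594,-.055]; r=np.hypot(*D.T); b=np.degrees(np.arctan2(D[:,1],D[:,0]))%360
k=(r>.19)&(r<.27)&(abs(b-242)<5)&(X[:,2]>.07)&(X[:,2]<.088)
if k.any(): print("knob top",k.sum(),X[k].mean(0),r[k].mean())
a,_=camera("side")
cv2.imwrite("pics/w4.png",np.hstack([cv2.resize(img,(400,300)),cv2.resize(a[110:215,185:325],(400,300))]))
E
```

```text
[ 0.49779317 -0.23486788  0.05530035] [-1.35053561 -0.85611945  0.02499405] [8.58165297e-01 5.13373355e-01 1.12988585e-04 3.30371742e-04]
knob top 57 [ 0.5020191  -0.22481321  0.08666558] 0.1931596338647777
```

View pics/w4.png

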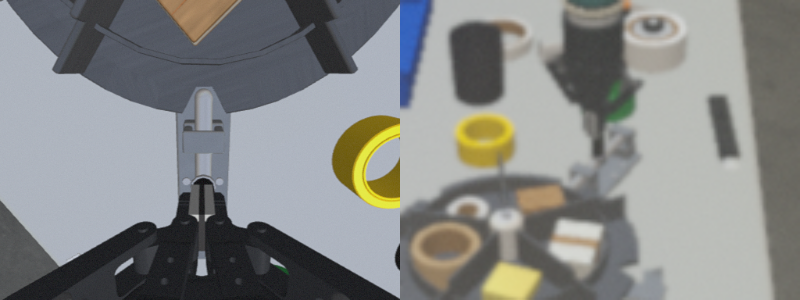

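The side view shows the finger at the lock, in front of the knob. In the wrist view the knob top is at (203,182). I'll measure the fingertips in the tool frame from the wrist depth.

```bash
python3 - <<'E'
from h import *
img,d,P,proj,s=wrist(); Rt=R.from_quat(s["tool_rot"])
T=Rt.inv().apply((P-s["eef_pos"]).reshape(-1,3)).reshape(P.shape)*1000
for v in range(205,300,5): print(v,[(tuple(T[v,u].round().astype(int)),int(img[v,u].mean())) for u in (235,248,259,270,283)])
E
```

```text
205 [((np.int64(-2), np.int64(-18), np.int64(47)), 132), ((np.int64(-2), np.int64(-8), np.int64(47)), 126), ((np.int64(10), np.int64(0), np.int64(15)), 168), ((np.int64(9), np.int64(7), np.int64(19)), 145), ((np.int64(-2), np.int64(18), np.int64(47)), 128)]
210 [((np.int64(-6), np.int64(-18), np.int64(49)), 128), ((np.int64(-6), np.int64(-8), np.int64(47)), 130), ((np.int64(7), np.int64(0), np.int64(14)), 166), ((np.int64(5), np.int64(7), np.int64(20)), 144), ((np.int64(-6), np.int64(18), np.int64(48)), 127)]
215 [((np.int64(-10), np.int64(-18), np.int64(49)), 131), ((np.int64(-10), np.int64(-8), np.int64(48)), 131), ((np.int64(4), np.int64(0), np.int64(14)), 167), ((np.int64(2), np.int64(7), np.int64(19)), 143), ((np.int64(-10), np.int64(18), np.int64(49)), 128)]
220 [((np.int64(-14), np.int64(-18), np.int64(48)), 132), ((np.int64(-14), np.int64(-8), np.int64(48)), 132), ((np.int64(1), np.int64(0), np.int64(14)), 167), ((np.int64(-2), np.int64(7), np.int64(19)), 140), ((np.int64(-14), np.int64(18), np.int64(48)), 132)]
225 [((np.int64(-18), np.int64(-18), np.int64(48)), 132), ((np.i
[... 3103 characters left out ...]
13), np.int64(-4), np.int64(-74)), 32), ((np.int64(6), np.int64(0), np.int64(-65)), 62), ((np.int64(12), np.int64(4), np.int64(-73)), 30), ((np.int64(13), np.int64(8), np.int64(-74)), 66)]
290 [((np.int64(12), np.int64(-9), np.int64(-76)), 31), ((np.int64(12), np.int64(-4), np.int64(-76)), 38), ((np.int64(4), np.int64(0), np.int64(-65)), 68), ((np.int64(12), np.int64(4), np.int64(-76)), 34), ((np.int64(12), np.int64(8), np.int64(-76)), 32)]
295 [((np.int64(12), np.int64(-9), np.int64(-79)), 29), ((np.int64(12), np.int64(-4), np.int64(-79)), 22), ((np.int64(2), np.int64(0), np.int64(-65)), 69), ((np.int64(11), np.int64(3), np.int64(-78)), 31), ((np.int64(13), np.int64(8), np.int64(-80)), 35)]
```

The depth shows the real fingertips end about 33 mm short of the reported TCP, so the shut fingers passed over the knob. I'll go 32 mm lower and push again.

In the tool's units: 3.2 cm / 60 = 0.0533, 2.4 cm / 60 = 0.04.

Request:
{"name": "arm_command", "arguments": {
  "deltas": [
    [0.02, 0, 0, 0, 0, 0, 0],
    [0.04, 0, 0, 0, 0, 0, 0],
    [0.04, 0, 0, 0, 0, 0, 0],
    [0.04, 0, 0.025, 0, 0, 0, 0],
    [0.04, 0, 0.0417, 0, 0, 0, 0],
    [0.04, 0, 0.0533, 0, 0, 0, 0],
    [0.04, 0, 0.0533, 0, 0, 0, 0],
    [0.04, 0, 0.0533, 0, 0, 0, 0]
  ]
}}

```text
time_s: 5.42
eef_pos: [0.5089, -0.2128, 0.0224]
tool_rot: [0.858, 0.514, -0.0, -0.001]
ft_force: [-0.6, 0.4, 0.5]
finger_gap: -0.0
grasp_force: 0.0
```

In the tool's units: -2.5 cm / 60 = -0.0417, -2 cm / 60 = -0.0333.

Request:
{"name": "arm_command", "arguments": {
  "deltas": [
    [-0.0083, 0, 0, 0, 0, 0, 0],
    [-0.0167, 0, 0, 0, 0, 0, 0],
    [-0.025, 0, 0, 0, 0, 0, 0],
    [-0.0333, 0, 0, 0, 0, 0, 0],
    [-0.0417, 0, 0, 0, 0, 0, 0]
  ]
}}

```text
time_s: 5.83
eef_pos: [0.4976, -0.2354, 0.0234]
tool_rot: [0.858, 0.513, 0.001, 0.0]
ft_force: [0.3, 1.2, 0.6]
finger_gap: -0.0006
grasp_force: 1.1
```

In the tool's units: -1.7 cm / 60 = -0.0283, -1.2 cm / 60 = -0.02.

Request:
{"name": "arm_command", "arguments": {
  "deltas": [
    [-0.0067, 0, 0, 0, 0, 0, 0],
    [-0.0133, 0, 0, 0, 0, 0, 0],
    [-0.02, 0, 0, 0, 0, 0, 0],
    [-0.025, 0, 0, 0, 0, 0, 0],
    [-0.0283, 0, 0, 0, 0, 0, 0],
    [-0.0283, 0, 0, 0, 0, 0, 0]
  ]
}}

```text
time_s: 6.33
eef_pos: [0.4892, -0.2507, 0.0229]
tool_rot: [0.858, 0.513, -0.0, 0.0]
ft_force: [0.2, 0.6, -0.2]
finger_gap: 0.0
grasp_force: 0.1
```

```bash
cat >> h.py <<'E'
def knob(P):
    X=P.reshape(-1,3); D=X[:,:2]-[.594,-.055]; r=np.hypot(*D.T); b=np.degrees(np.arctan2(D[:,1],D[:,0]))%360
    k=(r>.19)&(r<.27)&(abs(b-241.8)<4)&(X[:,2]>.06)&(X[:,2]<.088); return k.sum(),X[k].mean(0),np.median(r[k]),r[k].min(),r[k].max()
E
python3 - <<'E'
from h import *
s=get_state(); print(s["eef_pos"],s["ft_force"]); print(knob(pts("side")[2])); print(fit([pts("scene")[2],pts("side")[2]]))
E
```

```text
[ 0.48917605 -0.25073295  0.02294655] [ 0.24071068  0.6395483  -0.16924314]
(np.int64(54), array([ 0.490085  , -0.24263132,  0.07404479]), np.float64(0.2129804358137733), np.float64(0.20389165578033375), np.float64(0.24539626182546506))
(array([ 0.59433449, -0.05537752]), np.float64(61.98144915918424), 217, np.float64(0.0015220403647052893))
```

In the tool's units: -8 cm / 60 = -0.1333, -5 cm / 60 = -0.0833.

Request:
{"name": "arm_command", "arguments": {
  "deltas": [
    [-0.0025, 0, 0, 0, 0, 0, 0],
    [-0.0025, 0, 0, 0, 0, 0, 0],
    [0.025, 0, 0, 0, 0, 0, 0],
    [0.0417, 0, 0, 0, 0, 0, 0],
    [0.0417, 0, -0.0333, 0, 0, 0, 0],
    [0.0417, 0, -0.0833, 0, 0, 0, 0],
    [0.0417, 0, -0.1333, 0, 0, 0, 0],
    [0.0417, 0, -0.1333, 0, 0, 0, 0]
  ]
}}

```text
time_s: 7.15
eef_pos: [0.5051, -0.23, 0.1104]
tool_rot: [0.858, 0.514, 0.003, 0.006]
ft_force: [2.5, -0.6, 0.9]
finger_gap: 0.0006
grasp_force: 0.0
```

```bash
python3 - <<'E'
from h import *
print(knob(pts("side")[2])); w=wrist(); print(w[4]["eef_pos"],knob(w[2]))
# sweep plan: finger centre r=.138, z fixed; start 13 deg clockwise of the divider at 62
C=np.array([.594,-.055])
for a in (46,50,62,98,134,170,194,206): print(a,C+.138*np.array([np.cos(np.radians(a)),np.sin(np.radians(a))]))
E
```

```text
(np.int64(29), array([ 0.48035616, -0.26224862,  0.07316155]), np.float64(0.23676413211065264), np.float64(0.22076552288379103), np.float64(0.24539979988761304))h.py:30: RuntimeWarning: Mean of empty slice.
  k=(r>.19)&(r<.27)&(abs(b-241.8)<4)&(X[:,2]>.06)&(X[:,2]<.088); return k.sum(),X[k].mean(0),np.median(r[k]),r[k].min(),r[k].max()
  ret = um.true_divide(
  return _methods._mean(a, axis=axis, dtype=dtype,
  ret = ret.dtype.type(ret / rcount)
Traceback (most recent call last):
  File "h.py", line 30, in knob
    k=(r>.19)&(r<.27)&(abs(b-241.8)<4)&(X[:,2]>.06)&(X[:,2]<.088); return k.sum(),X[k].mean(0),np.median(r[k]),r[k].min(),r[k].max()
                                                                                                               ~~~~~~~~^^
ValueError: zero-size array to reduction operation minimum which has no identity
```

In the tool's units: 27 cm / 60 = 0.45, 23.8 cm / 60 = 0.3967.

Request:
{"name": "arm_command", "arguments": {
  "deltas": [
    [0.0567, -0.025, 0, 0, 0, 0, 0],
    [0.1133, -0.0483, 0, 0, 0, 0, 0],
    [0.17, -0.0733, 0, 0, 0, 0, 0],
    [0.2267, -0.0983, 0, 0, 0, 0, 0],
    [0.2833, -0.1233, 0, 0, 0, 0, 0],
    [0.34, -0.1467, 0, 0, 0, 0, 0],
    [0.3967, -0.1717, 0, 0, 0, 0, 0],
    [0.45, -0.195, 0, 0, 0, 0, 0],
    [0.45, -0.195, 0, 0, 0, 0, 0],
    [0.45, -0.195, 0, 0, 0, 0, 0]
  ]
}}

```text
time_s: 8.08
eef_pos: [0.5245, 0.0669, 0.1011]
tool_rot: [0.857, 0.515, -0.002, -0.001]
ft_force: [0.2, -0.5, -0.2]
finger_gap: -0.0001
grasp_force: 0.0
```

```bash
cat >> h.py <<'E'
def plan(angs,r=.138,C=(.594,-.055),z=None):
    s=get_state(); Rt=R.from_quat(s["tool_rot"])
    for a in angs:
        t=np.array([C[0]+r*np.cos(np.radians(a)),C[1]+r*np.sin(np.radians(a)),s["eef_pos"][2] if z is None else z])
        print(a,(Rt.inv().apply(t-s["eef_pos"])*100).round(2))
E
python3 - <<'E'
from h import *
s=get_state(); print(s["eef_pos"],s["tool_rot"]); D=s["eef_pos"][:2]-[.594,-.055]; print(np.hypot(*D),np.degrees(np.arctan2(*D[::-1])))
print(fit([pts("side")[2]])); print(knob(pts("side")[2])); plan([120])
E
```

```text
[0.52452966 0.06689511 0.10110168] [ 8.57005210e-01  5.15305115e-01 -1.55401787e-03 -5.42099425e-04]
0.1403016268853446 119.67963518809965
(array([ 0.59497008, -0.05530405]), np.float64(61.86817425746417), 127, np.float64(0.0016764773554673697))
(np.int64(28), array([ 0.48039897, -0.26355328,  0.07278572]), np.float64(0.2383935940782036), np.float64(0.22687096976137947), np.float64(0.24570180699757552))
120 [-0.02  0.02  0.  ]
```

In the tool's units: 8.1 cm / 60 = 0.135, 7.2 cm / 60 = 0.12.

Request:
{"name": "arm_command", "arguments": {
  "deltas": [
    [0, 0, 0.05, 0, 0, 0, 0],
    [0, 0, 0.0917, 0, 0, 0, 0],
    [0, 0, 0.12, 0, 0, 0, 0],
    [0, 0, 0.135, 0, 0, 0, 0],
    [0, 0, 0.135, 0, 0, 0, 0],
    [0, 0, 0.135, 0, 0, 0, 0],
    [0, 0, 0.135, 0, 0, 0, 0]
  ]
}}

```text
time_s: 8.77
eef_pos: [0.527, 0.0645, 0.0233]
tool_rot: [0.858, 0.513, 0.001, 0.001]
ft_force: [-0.3, 0.3, 0.2]
finger_gap: -0.0004
grasp_force: 0.0
```

```bash
python3 - <<'E'
from h import *
s=get_state(); print(s["eef_pos"],s["ft_force"]); plan(range(120,271,6),z=.02)
E
```

```text
[0.52696444 0.06453835 0.02334665] [-0.33460847  0.29763452  0.18877064]
120 [-0.1  -0.17  0.33]
126 [-1.36 -0.87  0.33]
132 [-2.69 -1.43  0.33]
138 [-4.08 -1.84  0.33]
144 [-5.5  -2.11  0.32]
150 [-6.94 -2.23  0.32]
156 [-8.38 -2.2   0.32]
162 [-9.81 -2.02  0.32]
168 [-11.22  -1.68   0.32]
174 [-12.58  -1.21   0.32]
180 [-13.89  -0.59   0.32]
186 [-15.12   0.16   0.32]
192 [-16.27   1.03   0.32]
198 [-17.33   2.02   0.32]
204 [-18.27   3.12   0.32]
210 [-19.09   4.3    0.32]
216 [-19.79   5.57   0.33]
222 [-20.34   6.9    0.33]
228 [-20.76   8.29   0.33]
234 [-21.03   9.71   0.33]
240 [-21.15  11.15   0.34]
246 [-21.12  12.59   0.34]
252 [-20.93  14.02   0.34]
258 [-20.6   15.43   0.35]
264 [-20.13  16.79   0.35]
270 [-19.51  18.1    0.36]
```

Request:
{"name": "arm_command", "arguments": {
  "deltas": [
    [-0.0105, -0.0058, 0, 0, 0, 0, 0],
    [-0.021, -0.0117, 0, 0, 0, 0, 0],
    [-0.0322, -0.0163, 0, 0, 0, 0, 0],
    [-0.0432, -0.021, 0, 0, 0, 0, 0],
    [-0.0548, -0.0245, 0, 0, 0, 0, 0],
    [-0.0663, -0.0278, 0, 0, 0, 0, 0],
    [-0.0782, -0.0302, 0, 0, 0, 0, 0],
    [-0.09, -0.0323, 0, 0, 0, 0, 0],
    [-0.102, -0.0333, 0, 0, 0, 0, 0],
    [-0.114, -0.0343, 0, 0, 0, 0, 0]
  ]
}}

```text
time_s: 9.6
eef_pos: [0.4749, 0.014, 0.0219]
tool_rot: [0.858, 0.513, 0.0, 0.0]
ft_force: [1.0, 1.0, -0.6]
finger_gap: 0.0001
grasp_force: 0.5
```

In the tool's units: -6.95 cm / 60 = -0.1158, -6.3 cm / 60 = -0.105.

Request:
{"name": "arm_command", "arguments": {
  "deltas": [
    [-0.012, 0.0002, 0, 0, 0, 0, 0],
    [-0.024, 0.0005, 0, 0, 0, 0, 0],
    [-0.036, 0.002, 0, 0, 0, 0, 0],
    [-0.0478, 0.0035, 0, 0, 0, 0, 0],
    [-0.0597, 0.0063, 0, 0, 0, 0, 0],
    [-0.0713, 0.0092, 0, 0, 0, 0, 0],
    [-0.0827, 0.0132, 0, 0, 0, 0, 0],
    [-0.094, 0.017, 0, 0, 0, 0, 0],
    [-0.105, 0.0222, 0, 0, 0, 0, 0],
    [-0.1158, 0.0273, 0, 0, 0, 0, 0]
  ]
}}

```text
time_s: 10.43
eef_pos: [0.4567, -0.055, 0.0219]
tool_rot: [0.858, 0.514, -0.0, -0.0]
ft_force: [0.6, 1.3, -0.3]
finger_gap: 0.0001
grasp_force: 0.5
```

```bash
python3 - <<'E'
from h import *
s=get_state(); D=s["eef_pos"][:2]-[.594,-.055]; print(s["eef_pos"],s["ft_force"],np.hypot(*D),np.degrees(np.arctan2(*D[::-1]))%360)
V=[pts("scene")[2],pts("side")[2]]
print(fit(V,a0=np.radians(50)),knob(V[1]))
plan(range(180,271,6),z=.02)
E
```

```text
[ 0.45673764 -0.05504302  0.02185562] [ 0.57661738  1.34213383 -0.25835048] 0.13726236487296495 180.01795904700163h.py:30: RuntimeWarning: Mean of empty slice.
  k=(r>.19)&(r<.27)&(abs(b-241.8)<4)&(X[:,2]>.06)&(X[:,2]<.088); return k.sum(),X[k].mean(0),np.median(r[k]),r[k].min(),r[k].max()
  ret = um.true_divide(
  return _methods._mean(a, axis=axis, dtype=dtype,
  ret = ret.dtype.type(ret / rcount)
Traceback (most recent call last):
  File "h.py", line 30, in knob
    k=(r>.19)&(r<.27)&(abs(b-241.8)<4)&(X[:,2]>.06)&(X[:,2]<.088); return k.sum(),X[k].mean(0),np.median(r[k]),r[k].min(),r[k].max()
                                                                                                               ~~~~~~~~^^
ValueError: zero-size array to reduction operation minimum which has no identity
```

In the tool's units: -5.2 cm / 60 = -0.0867, 4.89 cm / 60 = 0.0815.

Request:
{"name": "arm_command", "arguments": {
  "deltas": [
    [-0.0103, 0.0062, 0, 0, 0, 0, 0],
    [-0.0205, 0.0125, 0, 0, 0, 0, 0],
    [-0.0302, 0.0197, 0, 0, 0, 0, 0],
    [-0.0397, 0.027, 0, 0, 0, 0, 0],
    [-0.0487, 0.0352, 0, 0, 0, 0, 0],
    [-0.0573, 0.0435, 0, 0, 0, 0, 0],
    [-0.0653, 0.0525, 0, 0, 0, 0, 0],
    [-0.073, 0.0618, 0, 0, 0, 0, 0],
    [-0.08, 0.0717, 0, 0, 0, 0, 0],
    [-0.0867, 0.0815, 0, 0, 0, 0, 0]
  ]
}}

```text
time_s: 11.37
eef_pos: [0.4756, -0.124, 0.0218]
tool_rot: [0.858, 0.513, -0.0, -0.0]
ft_force: [-0.0, 2.1, -0.3]
finger_gap: 0.0005
grasp_force: 0.5
```

In the tool's units: 6.85 cm / 60 = 0.1142, 6.13 cm / 60 = 0.1022.

Request:
{"name": "arm_command", "arguments": {
  "deltas": [
    [-0.006, 0.0105, 0, 0, 0, 0, 0],
    [-0.0117, 0.0212, 0, 0, 0, 0, 0],
    [-0.0163, 0.0322, 0, 0, 0, 0, 0],
    [-0.0208, 0.0433, 0, 0, 0, 0, 0],
    [-0.0245, 0.0548, 0, 0, 0, 0, 0],
    [-0.0278, 0.0665, 0, 0, 0, 0, 0],
    [-0.0303, 0.0783, 0, 0, 0, 0, 0],
    [-0.0323, 0.0902, 0, 0, 0, 0, 0],
    [-0.0335, 0.1022, 0, 0, 0, 0, 0],
    [-0.0343, 0.1142, 0, 0, 0, 0, 0]
  ]
}}

```text
time_s: 12.2
eef_pos: [0.5265, -0.1742, 0.0218]
tool_rot: [0.858, 0.514, -0.0, -0.0]
ft_force: [-1.3, 0.5, -0.0]
finger_gap: 0.0002
grasp_force: 0.5
```

```bash
cat >> h.py <<'E'
def tape(name):
    img,d,P=pts(name); X=P.reshape(-1,3); h=cv2.cvtColor(img,cv2.COLOR_BGR2HSV).reshape(-1,3)
    D=X[:,:2]-[.594,-.055]; r=np.hypot(*D.T)
    m=(r>.03)&(r<.118)&(X[:,2]>.062)&(X[:,2]<.085)&(h[:,0]>5)&(h[:,0]<22)&(h[:,1]>60)
    if m.sum()<20: return name,m.sum()
    (x,y),rad=cv2.minEnclosingCircle((X[m][:,:2]*1000).astype(np.float32))
    dx,dy=x/1000-.594,y/1000+.055; return name,m.sum(),rad,np.hypot(dx,dy),np.degrees(np.arctan2(dy,dx))%360
E
python3 - <<'E'
from h import *
s=get_state(); D=s["eef_pos"][:2]-[.594,-.055]; print(s["eef_pos"],s["ft_force"],np.hypot(*D),np.degrees(np.arctan2(*D[::-1]))%360)
V=[pts("scene")[2],pts("side")[2]]
for a in (20,38,56): print(fit(V,a0=np.radians(a)))
print(tape("side"),tape("scene")); plan(range(240,276,4),z=.02)
E
```

```text
[ 0.52652797 -0.17418656  0.02180043] [-1.28905806  0.49640578 -0.02021711] 0.1369595205158771 240.48561229339867
(array([ 0.59177849, -0.05489715]), np.float64(31.13136042588064), 278, np.float64(0.0031446156252389586))
(array([ 0.59177849, -0.05489715]), np.float64(31.131360507298254), 278, np.float64(0.003144615718326417))
(array([0.64764639, 0.01770631]), np.float64(71.88951617671894), 278, np.float64(0.008051286415935542))
('side', np.int64(424), 107.03723907470703, np.float64(0.0056291964589819795), np.float64(117.33798370326483)) ('scene', np.int64(382), 111.66415405273438, np.float64(0.003866308379103456), np.float64(148.41355195345838))
240 [-0.09 -0.1   0.2 ]
244 [-0.09  0.86  0.2 ]
248 [-0.02  1.83  0.2 ]
252 [0.12 2.78 0.2 ]
256 [0.32 3.72 0.2 ]
260 [0.59 4.65 0.2 ]
264 [0.92 5.55 0.2 ]
268 [1.32 6.43 0.2 ]
272 [1.77 7.28 0.2 ]
```

In the tool's units: 6.53 cm / 60 = 0.1088, 5.65 cm / 60 = 0.0942.

Request:
{"name": "arm_command", "arguments": {
  "deltas": [
    [0, 0.016, 0, 0, 0, 0, 0],
    [0.0012, 0.0322, 0, 0, 0, 0, 0],
    [0.0035, 0.048, 0, 0, 0, 0, 0],
    [0.0068, 0.0637, 0, 0, 0, 0, 0],
    [0.0092, 0.0717, 0, 0, 0, 0, 0],
    [0.0113, 0.0792, 0, 0, 0, 0, 0],
    [0.014, 0.0867, 0, 0, 0, 0, 0],
    [0.0168, 0.0942, 0, 0, 0, 0, 0],
    [0.02, 0.1017, 0, 0, 0, 0, 0],
    [0.0235, 0.1088, 0, 0, 0, 0, 0]
  ]
}}

```text
time_s: 13.23
eef_pos: [0.5905, -0.1922, 0.0218]
tool_rot: [0.858, 0.514, -0.0, -0.0]
ft_force: [-0.7, 0.5, -0.2]
finger_gap: -0.0002
grasp_force: 0.5
```

```bash
cat >> h.py <<'E'
def tape(name):
    img,d,P=pts(name); X=P.reshape(-1,3); h=cv2.cvtColor(img,cv2.COLOR_BGR2HSV)
    D=X[:,:2]-[.594,-.055]; r=np.hypot(*D.T)
    m=(r>.025)&(r<.122)&(X[:,2]>.045)&(X[:,2]<.085)&((h[...,0]>5)&(h[...,0]<22)&(h[...,1]>60)).ravel()
    n,l,st,_=cv2.connectedComponentsWithStats(m.reshape(d.shape).astype(np.uint8)); k=1+np.argmax(st[1:,4])
    T=X[(l.ravel()==k)&(X[:,2]>.07)]; (x,y),rad=cv2.minEnclosingCircle((T[:,:2]*1000).astype(np.float32))
    dx,dy=x/1000-.594,y/1000+.055; return name,len(T),rad,np.hypot(dx,dy),np.degrees(np.arctan2(dy,dx))%360
E
python3 - <<'E'
from h import *
s=get_state(); D=s["eef_pos"][:2]-[.594,-.055]; print(s["eef_pos"],s["ft_force"],np.hypot(*D),np.degrees(np.arctan2(*D[::-1]))%360)
V=[pts("scene")[2],pts("side")[2]]
print(fit(V),fit(V[1:]),fit(V[:1]))
print(tape("side"),tape("scene")); plan(range(264,277,2),z=.02)
E
```

```text
[ 0.59048761 -0.19221133  0.02179513] [-0.72040885  0.53601183 -0.17404083] 0.13725627889333317 268.53363835872585
(array([ 0.59201859, -0.05574038]), np.float64(60.16572355703991), 255, np.float64(0.002297031831718619)) (array([ 0.59122677, -0.05587616]), np.float64(60.26131538930179), 196, np.float64(0.002915675020448144)) (array([ 0.59468754, -0.05608828]), np.float64(60.48031079311284), 59, np.float64(0.0015949033216855972))
('side', 172, 44.78459548950195, np.float64(0.07144036079817945), np.float64(170.11291952404198)) ('scene', 159, 41.276615142822266, np.float64(0.07402517245105428), np.float64(168.8628524704412))
264 [-0.51 -0.98  0.2 ]
266 [-0.32 -0.53  0.2 ]
268 [-0.11 -0.1   0.2 ]
270 [0.11 0.33 0.2 ]
272 [0.34 0.75 0.2 ]
274 [0.59 1.16 0.2 ]
276 [0.85 1.57 0.2 ]
```

In the tool's units: -8 cm / 60 = -0.1333, -5 cm / 60 = -0.0833.

Request:
{"name": "arm_command", "arguments": {
  "deltas": [
    [0.0012, 0.0022, 0, 0, 0, 0, 0],
    [0.0022, 0.0043, 0, 0, 0, 0, 0],
    [0.0022, 0.0043, 0, 0, 0, 0, 0],
    [-0.0033, -0.0083, 0, 0, 0, 0, 0],
    [-0.0067, -0.0167, 0, 0, 0, 0, 0],
    [-0.0067, -0.0167, -0.0333, 0, 0, 0, 0],
    [-0.0067, -0.0167, -0.0833, 0, 0, 0, 0],
    [-0.0067, -0.0167, -0.1333, 0, 0, 0, 0],
    [-0.0067, -0.0167, -0.1333, 0, 0, 0, 0],
    [-0.0067, -0.0167, -0.1333, 0, 0, 0, 0]
  ]
}}

```text
time_s: 14.27
eef_pos: [0.5806, -0.1918, 0.1053]
tool_rot: [0.858, 0.513, 0.002, 0.003]
ft_force: [-0.3, 1.2, 0.6]
finger_gap: 0.0001
grasp_force: 0.0
```

```bash
python3 - <<'E'
from h import *
s=get_state(); print(s["eef_pos"],s["tool_rot"])
V=[pts("scene")[2],pts("side")[2]]
print(fit(V),fit(V[1:]),fit(V[:1]))
print(tape("side"),tape("scene")); print(knob(V[1]))
plan([241.8],r=.28,z=.105);plan([241.8],r=.28,z=.022)
E
```

```text
[ 0.58064011 -0.19182095  0.10526581] [0.85812741 0.51342725 0.00175665 0.00259219]
(array([ 0.59448214, -0.05514008]), np.float64(61.293530533875355), 207, np.float64(0.0015079458692842276)) (array([ 0.59471666, -0.05498222]), np.float64(61.22865334995223), 146, np.float64(0.0013314595208968028)) (array([ 0.59501327, -0.05591364]), np.float64(61.66841715551306), 61, np.float64(0.0013929368195393001))
('side', 173, 41.307373046875, np.float64(0.07395732143726777), np.float64(169.49080694126948)) ('scene', 170, 39.982017517089844, np.float64(0.07312855367651044), np.float64(168.25803308672616))
(np.int64(28), array([ 0.48038032, -0.26268096,  0.0735454 ]), np.float64(0.2359181599583983), np.float64(0.22874632050986105), np.float64(0.2487006325002723))
241.8 [-15.3   -5.01  -0.48]
241.8 [-15.3   -4.98   7.82]
```

In the tool's units: -15.3 cm / 60 = -0.255, -11.4 cm / 60 = -0.19.

Request:
{"name": "arm_command", "arguments": {
  "deltas": [
    [-0.0633, -0.0208, 0, 0, 0, 0, 0],
    [-0.1267, -0.0417, 0, 0, 0, 0, 0],
    [-0.19, -0.0625, 0, 0, 0, 0, 0],
    [-0.255, -0.0833, 0, 0, 0, 0, 0],
    [-0.255, -0.0833, 0, 0, 0, 0, 0],
    [-0.255, -0.0833, 0, 0, 0, 0, 0],
    [-0.255, -0.0833, 0, 0, 0, 0, 0]
  ]
}}

```text
time_s: 15.05
eef_pos: [0.4628, -0.3017, 0.1008]
tool_rot: [0.858, 0.513, 0.0, -0.001]
ft_force: [0.6, -0.2, 0.2]
finger_gap: 0.0
grasp_force: 0.0
```

```bash
python3 - <<'E'
from h import *
s=get_state(); print(s["eef_pos"],s["tool_rot"]); plan([241.8],r=.28,z=.0225); plan([241.8],r=.232,z=.0225)
E
```

```text
[ 0.46281731 -0.30174855  0.10084044] [ 8.58274972e-01  5.13189101e-01  5.96711415e-05 -1.00767080e-03]
241.8 [-0.06 -0.09  7.83]
241.8 [ 4.74 -0.09  7.84]
```

In the tool's units: 7.8 cm / 60 = 0.13, 7 cm / 60 = 0.1167.

Request:
{"name": "arm_command", "arguments": {
  "deltas": [
    [0, 0, 0.05, 0, 0, 0, 0],
    [0, 0, 0.0917, 0, 0, 0, 0],
    [0, 0, 0.1167, 0, 0, 0, 0],
    [0, 0, 0.13, 0, 0, 0, 0],
    [0, 0, 0.13, 0, 0, 0, 0],
    [0, 0, 0.13, 0, 0, 0, 0],
    [0.0083, 0, 0.13, 0, 0, 0, 0],
    [0.0167, 0, 0.13, 0, 0, 0, 0],
    [0.025, 0, 0.13, 0, 0, 0, 0],
    [0.0333, 0, 0.13, 0, 0, 0, 0]
  ]
}}

```text
time_s: 15.88
eef_pos: [0.4732, -0.2847, 0.0246]
tool_rot: [0.858, 0.514, -0.0, 0.001]
ft_force: [-1.2, -1.4, 0.6]
finger_gap: 0.0
grasp_force: 1.1
```

Request:
{"name": "arm_command", "arguments": {
  "deltas": [
    [0.0067, 0, 0, 0, 0, 0, 0],
    [0.0133, 0, 0, 0, 0, 0, 0],
    [0.02, 0, 0, 0, 0, 0, 0],
    [0.0267, 0, 0, 0, 0, 0, 0],
    [0.0333, 0, 0, 0, 0, 0, 0],
    [0.0383, 0, 0, 0, 0, 0, 0],
    [0.0433, 0, 0, 0, 0, 0, 0],
    [0.0467, 0, 0, 0, 0, 0, 0],
    [0.0467, 0, 0, 0, 0, 0, 0]
  ]
}}

```text
time_s: 16.63
eef_pos: [0.4843, -0.2631, 0.0241]
tool_rot: [0.858, 0.513, -0.003, 0.002]
ft_force: [-4.1, -9.7, 1.2]
finger_gap: -0.0002
grasp_force: 5.3
```

In the tool's units: 0.4 cm / 60 = 0.0067, 0.2 cm / 60 = 0.0033.

Request:
{"name": "arm_command", "arguments": {
  "deltas": [
    [0.0033, 0, 0, 0, 0, 0, 0],
    [0.0067, 0, 0, 0, 0, 0, 0],
    [0.0067, 0, 0, 0, 0, 0, 0],
    [0.0067, 0, 0, 0, 0, 0, 0]
  ]
}}

```text
time_s: 16.97
eef_pos: [0.4843, -0.2632, 0.0242]
tool_rot: [0.858, 0.513, -0.006, 0.004]
ft_force: [-9.0, -15.5, 2.3]
finger_gap: -0.0001
grasp_force: 9.9
```

```bash
python3 - <<'E'
from h import *
s=get_state(); print(s["eef_pos"],s["ft_force"]); D=s["eef_pos"][:2]-[.594,-.055]; print(np.hypot(*D))
V=[pts("scene")[2],pts("side")[2]]; print(knob(V[1]),fit(V))
E
```

```text
[ 0.48427506 -0.26318063  0.02421725] [ -9.01010676 -15.51543154   2.33389666]
0.23532687262352536
(np.int64(66), array([ 0.4877401 , -0.24693674,  0.07456196]), np.float64(0.22166767754982628), np.float64(0.20031582236552323), np.float64(0.23952061548981468)) (array([ 0.59412269, -0.05518098]), np.float64(61.28893250143444), 231, np.float64(0.0015988484546324041))
```

Request:
{"name": "arm_command", "arguments": {
  "deltas": [
    [-0.0167, 0, 0, 0, 0, 0, 0],
    [-0.0417, 0, 0, 0, 0, 0, 0],
    [-0.0417, 0, -0.0417, 0, 0, 0, 0],
    [-0.0417, 0, -0.0917, 0, 0, 0, 0],
    [-0.0417, 0, -0.1417, 0, 0, 0, 0],
    [-0.0417, 0, -0.1417, 0, 0, 0, 0],
    [-0.0417, 0, -0.1417, 0, 0, 0, 0]
  ]
}}

```text
time_s: 17.65
eef_pos: [0.4773, -0.2785, 0.1111]
tool_rot: [0.858, 0.514, 0.001, 0.002]
ft_force: [0.1, -0.1, 0.0]
finger_gap: 0.0002
grasp_force: 0.0
```

```bash
python3 - <<'E'
from h import *
V=[pts("scene")[2],pts("side")[2]]; print(knob(V[1]),fit(V),tape("side"),tape("scene"))
print(knob(np.load("side0.npz")["P"]))
w=wrist(); print(w[4]["eef_pos"],w[4]["ft_force"])
X=w[2].reshape(-1,3); D=X[:,:2]-[.594,-.055]; r=np.hypot(*D.T); b=np.degrees(np.arctan2(D[:,1],D[:,0]))%360
k=(r>.19)&(r<.27)&(abs(b-242)<5)&(X[:,2]>.07)&(X[:,2]<.088); print("wrist knob top",k.sum(),X[k].mean(0),r[k].mean(),np.median(r[k]))
E
```

```text
(np.int64(34), array([ 0.49401671, -0.24018594,  0.07241108]), np.float64(0.21091651353100718), np.float64(0.19963686673717138), np.float64(0.2221987289698168)) (array([ 0.59409082, -0.05538175]), np.float64(61.243957540760015), 229, np.float64(0.001488969274281834)) ('side', 168, 43.39791488647461, np.float64(0.07308253331506281), np.float64(171.83245684104025)) ('scene', 164, 40.79521560668945, np.float64(0.07463458008723914), np.float64(170.27584213571012))
(np.int64(33), array([ 0.49357143, -0.23988143,  0.07299129]), np.float64(0.20906280260124518), np.float64(0.20294710387630358), np.float64(0.22439871553684598))
[ 0.47490853 -0.27729898  0.10666796] [ 0.18952838 -0.21217618  0.50308323]
wrist knob top 584 [ 0.49319782 -0.24397571  0.07777224] 0.21422369743688874 0.21416869960551999
```

The knob top reads 214.2 mm in the wrist view, the same as at home before the push. The roll sits on the front line and the arm is clear, so I'm handing in.

```bash
python3 -c "
from cell import *
print(finish_job())"
```

```text
the job is handed in; nothing more can be done
None
```

The job is handed in: the lock bolt was pushed out, the tray turned 144° to bring the parcel tape to the front pointer, and the knob pushed home again. My last camera check put the knob back at its home reading and the roll on the front line within a few millimetres; the judge's result was not shown.

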